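# Tug the tin case's cover, free its catch if it is caught, and hold the cover open

### The arm

A 6-joint arm with a two-finger parallel gripper is mounted at the origin on a cart in front of the work surface, level with it; the furniture and walls round the work are solid. World frame = base frame: x ahead of the robot, y to its left, z up, the work surface at z = 0. Lengths are in m, angles in rad, forces in N, time in s.
With the tool pointing down it reaches from about 0.275 to 0.975 m from the base axis. Payload 8.4 kg.
Tool frame: the origin (TCP) lies at the very end of the fingers, on their centre line; the grasp point (between the pads) lies 19 mm behind it; z points along the fingers, y is the direction in which the jaws open and shut (so a half turn about z gives the same grasp; the last joint's range is limited). The gripper opens to 92 mm and grips with 3 to 60 N. Pads are 20 mm wide; open, the fingers measure 128 mm over their backs; the gripper's body (75 mm by 189 mm) begins 69 mm behind the grasp point.
Start: joints at [-1.147, 0.353, 1.633, -0, 1.155, -0.002], TCP at [0.258, -0.569, 0.215] pointing down, gripper open.
Joint ranges: [-2.63, 2.63], [-0.92, 2.1], [0.06, 2.66], [-1.3, 4.44], [0, 2.69], [-3.02, 3.02]. Speed limits (rad/s): [2.22, 2.22, 2.79, 3.14, 3.14, 3.14].

### API

Orientations are given as a rotation vector (axis times angle).
In Python, from workcell import r gives the robot as it stands. The module is installed in compiled form; this text tells all that it offers.
- The arm moves only by the shell command python3 -m inch 'ROWS' [OPENING] [FORCE]. ROWS is JSON, a list of rows, each a list of 4 numbers: the shift along the tool's x, y, z in cm, then the turn about the tool's z in degrees. A call has 1 to 20 rows; each row is the pose to reach, as a shift and turn from the pose measured when the call began, along the tool's axes at that moment; what a row does not reach only later rows make up. A row lasts 1/8 s, in which the tool goes at most 62.5 mm and 10.7 degrees, less where a joint would pass 70% of its speed; a pose out of reach is approached as far as the arm can. A call with a gripper value outside its range is refused whole. OPENING is the opening, from 0 (shut) to 1 (fully open), set as the call begins (- or left out, the last holds). The fingers move at their own pace and stop on an object; FORCE is the grip in N (left out, the last holds). Time passes only in rows, so rows that repeat a pose let the fingers close. It gives the time, the measured TCP pose, the force and the opening at its end, in the units of the state.
- r.get_state(): the state, without advancing time (a new reading comes with each control period).
- r.capture(name): name is "side" or "top"; returns a dict with "pixels" (480x640x3 uint8, red, green, blue), "K" (3x3 intrinsics, pixels), "R" (3x3) and "t" (3): a world point X has camera coordinates R X + t. Camera axes: x right, y down, z forward; pixel columns grow to the right and rows downward; lengths in m; the calibration is good to about 2 mm. A picture is of the moment at which its call begins. There is no depth.
- r.sign_off(): hands the job in, once; it reports no verdict.
The state is a dict: "time_s": time; "joints": joint angles; "dq": joint speeds; "joint_efforts": joint torques, N m; "tcp_pos": TCP position; "orientation": TCP orientation; "force": force on the tool from outside, world axes, zero at the start; "torque": the same for the moment, N m; "gripper_width": finger opening in m.
Only numpy, scipy, OpenCV 4.12 (cv2) and the standard library are available. Lean on these libraries where they do the work, as an engineer would, in place of code of your own. Each camera call takes 0.05 s, during which the arm holds its last target. There are 200 camera calls.

### The job

A packer needs to reach into the stainless tin case: tug its cover up by the bar handle, before touching the catch, to learn whether it is caught. If it will not come up, let the cover down, slide the catch knob on the front deck all the way to its other end to free it, and take the handle again. Swing the cover up to about 45 degrees and finish while still holding it open by its handle, for it falls shut on its own; leave the loose tins, spoon and label roll where they are.

Things in the scene. Friction and masses are not known exactly. Their poses are not given: they have to be found in the camera images.
- case: Fixed stainless case, 240 (its x) x 260 (its y) x 100 mm high. Origin: centre of its underside on the table; z up. Its front, a fixed deck 62 mm deep, looks to its -x (to the robot). The rest of the top is a hinged cover, 166 x 256 x 6 mm, top face 103 mm above the table. A hidden hook inside may or may not hold the cover; nothing outside shows which.
- cover_hinge (a point): Middle of the cover's hinge line, at (112, 0, 100) mm in the case frame, at the far side; the line runs along the case's y. The cover weighs about 0.45 kg and falls shut when let go.
- cover (a joint): Angle of the cover about its hinge, rad: 0 shut, growing as its front edge goes up; limit 1.4. If caught, a tug raises it only about 0.03 to 0.05 rad (4 to 7 mm at the handle), where it stops hard; if free it goes on rising easily.
- handle (a point): Middle of the cover's bar handle: round dark steel bar, 12 mm thick, 90 mm long between posts, along the case's y, axis 42 mm above the cover's top. Shut: at (-30, -30, 145) mm in the case frame; it moves with the cover (142 mm in front of the hinge line, 45 mm above it). The bar may turn between the fingers, so the hand can stay upright as the cover swings.
- catch_top (a point): Centre of the top of the catch knob: upright black block, 24 (case x) x 14 (case y) x 34 mm high, in a slot along the case's y in the front deck (surface 100 mm above the table). It lies at (-88, 50 + joint value in mm, 134) mm in the case frame.
- catch (a joint): Travel of the catch knob along the case's +y (the robot's left), m: starts at 0 to 0.006, stop at 0.030. About 2 N of friction, no spring, stays where left. At the far stop it has pushed the hidden hook off the cover, and the hook stays off.
- tin_a: Loose closed gold tin, 68 mm across, 23 mm high, left of the case; origin at the centre of its underside. Leave alone.
- tin_b: Loose closed gold tin, 68 mm across, 23 mm high, right of the case; origin at the centre of its underside. Leave alone.
- spoon: Loose steel spoon, 165 x 35 x 11 mm, left of the case; origin under its middle. Leave alone.
- roll: Loose white label roll, 83 mm across, 40 mm high, right of the case; origin at the centre of its underside. Leave alone.

How it is judged:
By the outcome, as a careful person would: the job done as asked, in the order asked, and still so for the second after the job is handed in, while the arm keeps its last pose, push and grip.
It also fails if it takes over 56 s, if anything falls off the work surface, if the arm or the gripper's body presses on something with over 40 N, if the wrist force passes 120 N, or if a joint passes its speed limit or range.

## Working session

There is one attempt and no reset: what is moved stays moved. The work goes in short steps, Python scripts to look and compute and a shell command to move; the robot and the scene stay as the last step left them, time stands still between calls to the robot, and variables do not carry over. Pictures are saved under pics/ and viewed, about 8 in all and at most 12, crops included, and the job is handed in when it is done.

```bash
mkdir -p pics; python3 - <<'E'
from workcell import r
import cv2,numpy as np
for n in("side","top"):
    c=r.capture(n); cv2.imwrite(f"pics/{n}0.png",c["pixels"][:,:,::-1]); np.savez(f"{n}0.npz",**c)
    print(n,c["K"].tolist(),(-c["R"].T@c["t"]).round(3),c["R"].round(3).tolist())
s=r.get_state(); print({k:np.round(v,3).tolist() for k,v in s.items()})
E
```

```text
side [[475.85110951624046, 0.0, 325.9251315433798], [0.0, 475.85110951624046, 240.9477986564713], [0.0, 0.0, 1.0]] [0.578 1.009 0.923] [[-1.0, 0.006, 0.001], [0.003, 0.632, -0.775], [-0.005, -0.775, -0.632]]
top [[488.9934330680672, 0.0, 317.63173845224355], [0.0, 488.9934330680672, 238.2495330693708], [0.0, 0.0, 1.0]] [0.396 0.007 1.359] [[0.008, -1.0, 0.02], [-0.989, -0.01, -0.148], [0.148, -0.018, -0.989]]
{'time_s': 0.1, 'joints': [-1.147, 0.354, 1.634, -0.0, 1.155, -0.002], 'dq': [0.001, -0.002, -0.003, 0.0, -0.001, -0.0], 'joint_efforts': [0.001, -59.491, -33.493, 0.07, 0.018, -0.0], 'tcp_pos': [0.258, -0.569, 0.214], 'orientation': [-3.069, -0.664, 0.0], 'force': [0.455, -0.659, -0.502], 'torque': [0.019, -0.007, 0.001], 'gripper_width': 0.092}
```

View pics/top0.png

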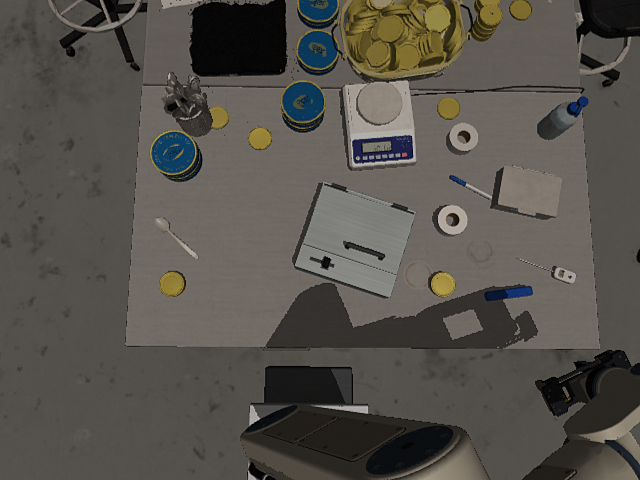

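View pics/side0.png

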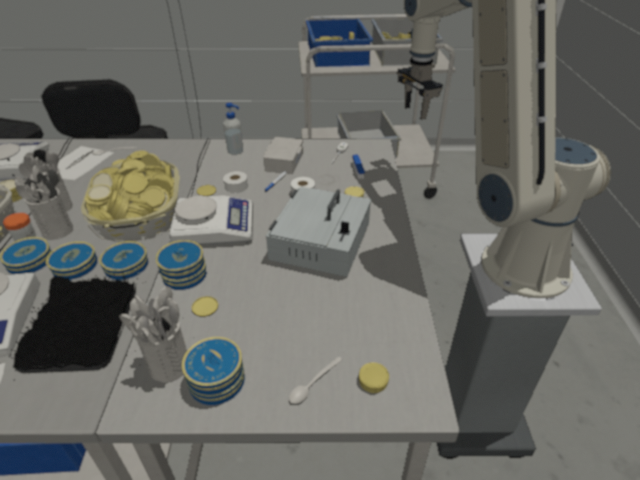

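Top view: the case is yawed, with the handle bar at about (345..384, 243..255) and the knob at about (326,263). Next I'll mask these and view an enlarged crop.

```bash
cat > h.py <<'E'
import numpy as np,cv2
def ray(c,uv,z):
    K,R,t=c["K"],c["R"],c["t"]; C=-R.T@t; d=R.T@np.linalg.inv(K)@np.array([uv[0],uv[1],1.]); return C+d*(z-C[2])/d[2]
def proj(c,X):
    p=c["K"]@(c["R"]@np.asarray(X)+c["t"]); return p[:2]/p[2]
E
python3 - <<'E'
from h import *
c=dict(np.load("top0.npz")); im=c["pixels"]
g=cv2.cvtColor(im,cv2.COLOR_RGB2GRAY)
x0,y0=285,170; w=g[y0:305,x0:425]
m=(w<60).astype(np.uint8)
n,l,st,ce=cv2.connectedComponentsWithStats(m)
for i in range(1,n):
    if st[i,4]>15:
        pts=np.argwhere(l==i)[:,::-1].astype(np.float32)
        print(st[i]+[x0,y0,0,0,0],ce[i]+[x0,y0],cv2.minAreaRect(pts))
# cover/case corners by eye (refine from bright mask)
b=((w>95)&(cv2.cvtColor(im,cv2.COLOR_RGB2HSV)[y0:305,x0:425,0]>70)).astype(np.uint8)
cs,_=cv2.findContours(b,0,2); k=max(cs,key=cv2.contourArea); q=cv2.boxPoints(cv2.minAreaRect(k))+[x0,y0]; print(q)
P=[ray(c,u,.1) for u in q]; print(np.round(P,4).tolist(),[np.linalg.norm(P[i]-P[i-1]).round(4) for i in range(4)])
a=cv2.resize(im[y0:305,x0:425],None,fx=4,fy=4,interpolation=2)
s=dict(np.load("side0.npz"))["pixels"][175:275,260:380]
cv2.imwrite("pics/c1.png",np.hstack([cv2.resize(a,(400,386)),cv2.resize(s,(400,386))])[:,:,::-1])
E
```

```text
[292 183  96 115 581] [318.78313253 244.8777969 ] ((40.58710479736328, 85.34506225585938), (133.21006774902344, 65.43531799316406), 60.30927276611328)
[325 183  23   9  73] [337.56164384 186.75342466] ((51.45000457763672, 16.150001525878906), (23.08462905883789, 3.7947330474853516), 18.434947967529297)
[391 203  23  11  75] [400.74666667 207.49333333] ((117.55345916748047, 37.91870880126953), (23.077333450317383, 4.011397838592529), 19.29004669189453)
[343 241  42  19 218] [363.59633028 249.43577982] ((78.0, 80.0), (43.639434814453125, 6.957010746002197), 18.434946060180664)
[310 256  24  14 131] [323.70229008 261.82442748] ((37.62195587158203, 90.59756469726562), (22.957544326782227, 12.025379180908203), 38.65980911254883)
[292 283  52  22 804] [319.26865672 295.51368159] ((32.5, 123.5), (21.0, 51.0), 90.0)
[[393. 285.]
 [393. 285.]
 [393. 285.]
 [393. 285.]]
[[0.4656, -0.2115, 0.1], [0.4656, -0.2115, 0.1], [0.4656, -0.2115, 0.1], [0.4656, -0.2115, 0.1]] [np.float64(0.0), np.float64(0.0), np.float64(0.0), np.float64(0.0)]
```

View pics/c1.png

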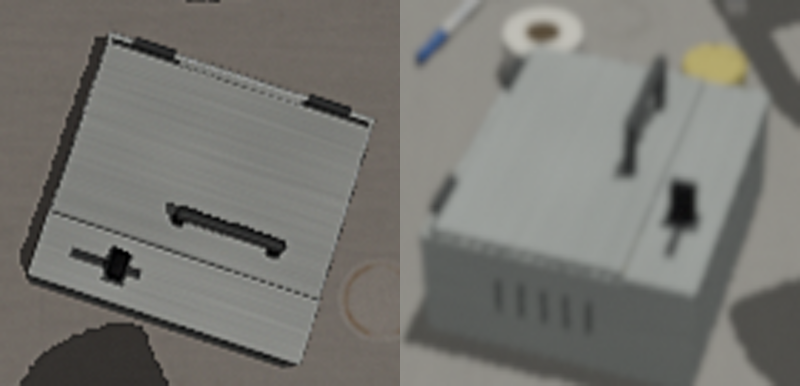

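The crop shows cover and deck corners (crop px) at (108,35), (373,122), (300,364) and (28,274). The bar runs from (175,212) to (281,246) and the knob top is near (119,262).

```bash
python3 - <<'E'
from h import *
from scipy.optimize import least_squares
c=dict(np.load("top0.npz")); f=lambda u:np.array(u)/2.857+[285,170]-.3
q=[f(u) for u in[(108,35),(373,122),(300,364),(28,274)]]
M=np.array([(120,130,100),(120,-130,100),(-120,-130,100),(-120,130,100)])/1e3
P=np.array([ray(c,u,.1) for u in q]); print(P.round(4).tolist(),[np.linalg.norm(P[i]-P[(i+1)%4]).round(4) for i in range(4)])
a=P[:,:2]-P[:,:2].mean(0); b=M[:,:2]
th=np.arctan2((b[:,0]*a[:,1]-b[:,1]*a[:,0]).sum(),(a*b).sum()); o=P[:,:2].mean(0)
R=np.array([[np.cos(th),-np.sin(th)],[np.sin(th),np.cos(th)]]); print("yaw",np.degrees(th),"o",o, "res",a-b@R.T)
for n,p in(("handle",(-.03,-.03)),("catch0",(-.088,.05)),("catch30",(-.088,.08)),("hinge",(.112,0))): print(n,(o+R@p).round(4))
A,B=ray(c,f((175,212)),.145),ray(c,f((281,246)),.145); print("bar meas",A,B,(A+B)/2,np.linalg.norm(A-B),np.degrees(np.arctan2(*(A-B)[[1,0]])))
k=ray(c,f((119,262)),.134); print("knob meas",k, "case",R.T@(k[:2]-o))
s=dict(np.load("side0.npz")); h=np.r_[o+R@[-.03,-.03],.145]; print("side handle",proj(s,h),"ends",proj(s,np.r_[o+R@[-.03,.015],.145]),proj(s,np.r_[o+R@[-.03,-.075],.145]),"knob",proj(s,k))
E
```

```text
[[0.7362, -0.0282, 0.1], [0.6568, -0.2732, 0.1], [0.4345, -0.2025, 0.1], [0.5132, 0.0427, 0.1]] [np.float64(0.2576), np.float64(0.2333), np.float64(0.2575), np.float64(0.234)]
yaw -17.766411084559877 o [ 0.58521779 -0.11531604] res [[-2.91734055e-03 -6.34987024e-05]
 [-2.98185018e-03  2.50539180e-03]
 [ 3.26414334e-03 -3.50581625e-05]
 [ 2.63504739e-03 -2.40683493e-03]]
handle [ 0.5475 -0.1347]
catch0 [ 0.5167 -0.0408]
catch30 [ 0.5258 -0.0123]
hinge [ 0.6919 -0.1495]
bar meas [ 0.56489916 -0.08681035  0.145     ] [ 0.53578187 -0.1798116   0.145     ] [ 0.55034051 -0.13331098  0.145     ] 0.09745280947123842 72.61544853139434
knob meas [ 0.52144974 -0.03822266  0.134     ] case [-0.0842509   0.05395868]
side handle [333.9025139  199.28350818] ends [329.32528024 207.85580312] [338.26389301 191.11546808] knob [343.96874615 222.36240789]
```

```bash
python3 -m inch '[[2,-1.5,-4,-3],[6,-3.5,-5,-8],[10.5,-6.5,-5,-13],[15,-9.5,-5,-18],[19.5,-12,-5,-23],[24,-15,-5,-28],[28.5,-17.7,-5,-33],[33,-20.5,-5,-38],[37.5,-23.3,-5,-42],[41,-25.5,-5,-46],[43.5,-27,-5,-48],[44.5,-27.6,-5,-48],[44.5,-27.6,-5,-48],[44.5,-27.6,-5,-48]]' 0.6 40
cat >> h.py <<'E'
def need(target,jawdeg,o=None):
    "shift (cm, tool axes) to target TCP and turn (deg) to bring jaw axis to jawdeg"
    from workcell import r
    from scipy.spatial.transform import Rotation as Ro
    s=r.get_state(); R=Ro.from_rotvec(s["orientation"]).as_matrix()
    j=np.degrees(np.arctan2(R[1,1],R[0,1])); t=-((jawdeg-j+90)%180-90)
    print("t",round(s["time_s"],2),"tcp",np.round(s["tcp_pos"],4),"F",np.round(s["force"],1),"w",round(s["gripper_width"],4),"jaw",round(j,2),"xaxis",R[:,0].round(3),"z",R[:,2].round(3),"j6",round(s["joints"][5],2))
    print("rows",(R.T@(np.array(target)-s["tcp_pos"])*100).round(2),"turn",round(t,2))
E
python3 -c "
from h import *;need((.549,-.134,.13),-17.6)
from workcell import r
ims=[r.capture(n)['pixels'] for n in('top','side')]
cv2.imwrite('pics/a1.png',np.hstack([cv2.resize(ims[0][130:330,260:460],(400,400)),cv2.resize(ims[1][120:270,260:410],(400,400))])[:,:,::-1])"
```

```text
time_s: 1.85
tcp_pos: [0.5487, -0.1345, 0.2642]
orientation: [-2.535, -1.853, 0.001]
force: [0.8, -1.0, 0.1]
gripper_width: 0.0555
t 1.85 tcp [ 0.5487 -0.1345  0.2642] F [ 0.8 -1.   0.1] w 0.0555 jaw -17.67 xaxis [0.303 0.953 0.001] z [-0.001  0.001 -1.   ] j6 0.06
rows [ 0.05  0.03 13.42] turn -0.07
```

View pics/a1.png

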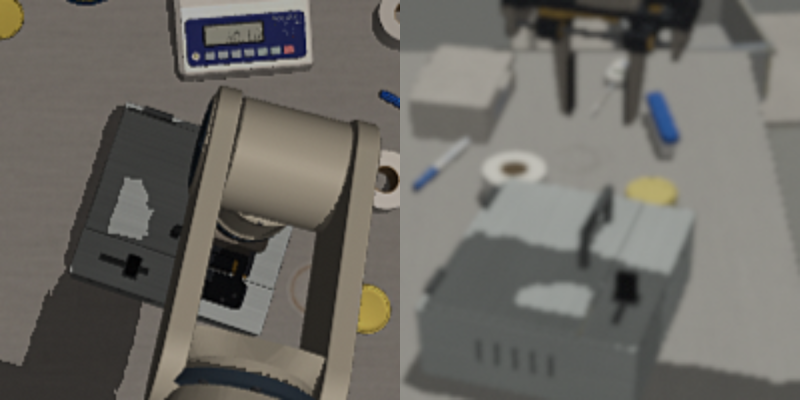

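Side crop: the open fingers (x≈567 and 630) straddle the bar (x≈597) from above, and the jaw is aligned with the case. Next I descend and grip.

```bash
python3 -m inch '[[0,0,4,0],[0,0,8,0],[0,0,10.5,0],[0,0,12,0],[0,0,13,0],[0,0,13.4,0],[0,0,13.4,0],[0,0,13.4,0]]'; python3 -m inch '[[0,0,0,0],[0,0,0,0],[0,0,0,0],[0,0,0,0],[0,0,0,0],[0,0,0,0]]' 0 40
python3 -c "
from h import *;need((.549,-.134,.13),-17.6)
from workcell import r
ims=[r.capture(n)['pixels'] for n in('top','side')]
cv2.imwrite('pics/a2.png',cv2.resize(ims[1][120:270,260:410],(400,400))[:,:,::-1])"
```

```text
time_s: 2.95
tcp_pos: [0.5491, -0.1346, 0.131]
orientation: [-2.536, -1.853, -0.001]
force: [0.1, 0.2, 0.3]
gripper_width: 0.0551
time_s: 3.7
tcp_pos: [0.5504, -0.135, 0.1311]
orientation: [2.535, 1.852, 0.004]
force: [4.0, -1.1, -4.0]
gripper_width: 0.0106
t 3.7 tcp [ 0.5504 -0.135   0.1311] F [ 4.  -1.1 -4. ] w 0.0106 jaw -17.69 xaxis [0.304 0.953 0.001] z [ 0.003 -0.    -1.   ] j6 0.06
rows [ 0.05 -0.16  0.11] turn -0.09
```

View pics/a2.png

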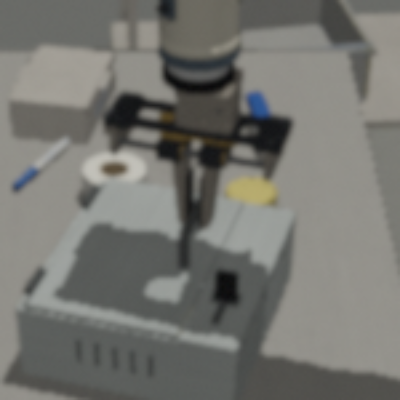

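The bar is held between the pads (width 10.6 mm). Now a gentle tug.

```bash
for i in 1; do python3 -m inch '[[0,0.05,-0.15,0],[0,0.1,-0.3,0],[0,0.13,-0.4,0],[0,0.13,-0.4,0]]'; done; python3 -m inch '[[0,0.07,-0.2,0],[0,0.13,-0.4,0],[0,0.13,-0.4,0]]'
```

```text
time_s: 4.3
tcp_pos: [0.5517, -0.1354, 0.1351]
orientation: [2.535, 1.852, 0.004]
force: [3.5, -0.8, -6.7]
gripper_width: 0.0107
time_s: 4.68
tcp_pos: [0.5522, -0.1356, 0.1371]
orientation: [2.536, 1.853, 0.002]
force: [8.1, -2.1, -25.5]
gripper_width: 0.0105
```

```bash
python3 -m inch '[[0,0.1,-0.3,0],[0,0.1,-0.3,0]]'
```

```text
time_s: 4.92
tcp_pos: [0.5522, -0.1356, 0.1373]
orientation: [-2.535, -1.852, 0.0]
force: [9.8, -2.5, -32.4]
gripper_width: 0.0106
```

It stops hard at about 6 mm with the pull rising to 32 N, so it is caught. I let the cover down and release.

```bash
python3 -m inch '[[0,-0.06,0.2,0],[0,-0.12,0.4,0],[0,-0.2,0.63,0],[0,-0.2,0.63,0],[0,-0.2,0.63,0]]'; python3 -m inch '[[0,0,0,0],[0,0,0,0],[0,0,0,0],[0,0,0,0],[0,0,0,0]]' 0.5; python3 -m inch '[[0,0,-2,0],[0,0,-5,0],[0,0,-8,0],[0,0,-10,0],[0,0,-10,0]]'; python3 -c "
from h import *;need((.521,-.039,.19),-17.6)"
```

```text
time_s: 5.55
tcp_pos: [0.5504, -0.135, 0.1313]
orientation: [-2.536, -1.853, -0.0]
force: [1.6, -0.0, -2.5]
gripper_width: 0.0104
time_s: 6.18
tcp_pos: [0.5504, -0.135, 0.1313]
orientation: [-2.536, -1.853, 0.0]
force: [0.3, 0.7, 0.1]
gripper_width: 0.0462
time_s: 6.8
tcp_pos: [0.5514, -0.1353, 0.2327]
orientation: [2.536, 1.853, 0.003]
force: [-0.2, 0.5, -1.7]
gripper_width: 0.0463
t 6.8 tcp [ 0.5514 -0.1353  0.2327] F [-0.2  0.5 -1.7] w 0.0463 jaw -17.69 xaxis [0.304 0.953 0.001] z [ 0.002  0.    -1.   ] j6 0.06
rows [ 8.25 -5.83  4.27] turn -0.09
```

```bash
python3 -m inch '[[3,-2,0,0],[6,-4.5,0,0],[8.1,-5.8,0,0],[8.15,-5.8,2,0],[8.15,-5.8,5,0],[8.15,-5.8,6.5,0],[8.15,-5.8,6.5,0],[8.15,-5.8,6.5,0]]'; python3 -c "
from h import *;need((.5205,-.040,.110),-17.6)
from workcell import r
im=r.capture('side')['pixels']; im2=r.capture('top')['pixels']
cv2.imwrite('pics/a3.png',np.hstack([cv2.resize(im2[200:300,270:370],(400,400)),cv2.resize(im[150:270,270:390],(400,400))])[:,:,::-1])"
```

```text
time_s: 7.8
tcp_pos: [0.5215, -0.0402, 0.1682]
orientation: [2.536, 1.852, 0.004]
force: [-0.6, 1.2, -0.1]
gripper_width: 0.0462
t 7.8 tcp [ 0.5215 -0.0402  0.1682] F [-0.6  1.2 -0.1] w 0.0462 jaw -17.7 xaxis [0.304 0.953 0.001] z [ 0.003  0.    -1.   ] j6 0.23
rows [-0.02 -0.11  5.82] turn -0.1
```

View pics/a3.png

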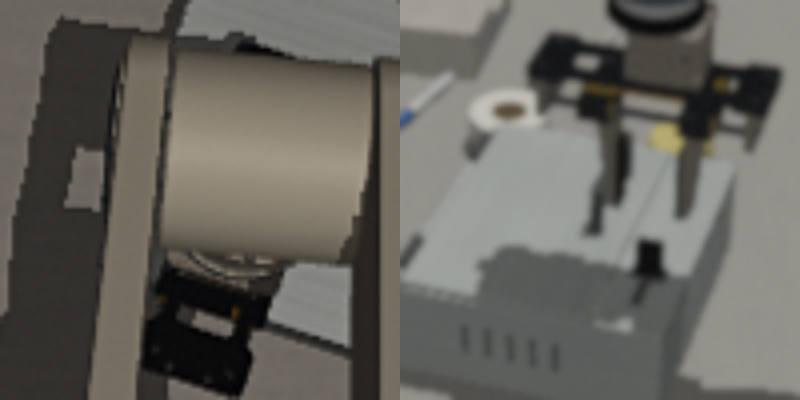

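The open fingers (side crop x≈610 and 685) straddle the knob (x≈650). I lower and close lightly.

```bash
python3 -m inch '[[0,-0.1,2,0],[0,-0.1,3.5,0],[0,-0.1,5,0],[0,-0.1,5.6,0],[0,-0.1,5.6,0]]'; python3 -m inch '[[0,0,0,0],[0,0,0,0],[0,0,0,0],[0,0,0,0],[0,0,0,0]]' 0 20
```

```text
time_s: 8.52
tcp_pos: [0.5207, -0.0399, 0.1122]
orientation: [2.536, 1.852, 0.004]
force: [0.1, -0.4, 0.3]
gripper_width: 0.0461
time_s: 9.15
tcp_pos: [0.5203, -0.0397, 0.1125]
orientation: [2.536, 1.853, 0.003]
force: [-3.5, 1.2, 6.6]
gripper_width: 0.0239
```

```bash
python3 -m inch '[[0.4,0,0,0],[0.8,0,0,0],[1.2,0,0,0],[1.6,0,0,0],[2,0,0,0],[2.2,0,0,0],[2.2,0,0,0]]'; python3 -m inch '[[0.2,0,0,0],[0.4,0,0,0],[0.6,0,0,0],[0.6,0,0,0]]';  python3 -m inch '[[0.2,0,0,0],[0.4,0,0,0],[0.5,0,0,0],[0.5,0,0,0]]'
```

```text
time_s: 10.02
tcp_pos: [0.5272, -0.0183, 0.1125]
orientation: [2.536, 1.853, 0.004]
force: [-0.8, 1.4, 0.2]
gripper_width: 0.0238
time_s: 10.52
tcp_pos: [0.5283, -0.0147, 0.1125]
orientation: [2.534, 1.853, -0.001]
force: [-4.9, -13.1, 3.7]
gripper_width: 0.0237
time_s: 11.02
tcp_pos: [0.5284, -0.0142, 0.1125]
orientation: [2.528, 1.854, -0.011]
force: [-6.0, -25.6, 6.0]
gripper_width: 0.0236
```

The knob hit its far stop after about 27 mm, with resistance climbing to 26 N. I relax, release and go back over the handle.

```bash
python3 -m inch '[[0,0,0,0],[0,0,0,0]]'; python3 -m inch '[[0,0,0,0],[0,0,0,0],[0,0,0,0],[0,0,0,0]]' 0.5; python3 -m inch '[[0,0,-2,0],[0,0,-5,0],[0,0,-9,0],[0,0,-12,0],[-3,1.5,-12,0],[-7,3.7,-12,0],[-10.5,5.6,-12,0],[-10.8,5.75,-12,0],[-10.8,5.75,-12,0],[-10.8,5.75,-12,0]]'; python3 -c "
from h import *;need((.5504,-.135,.130),-17.6)
from workcell import r
im=r.capture('side')['pixels']; im2=r.capture('top')['pixels']
cv2.imwrite('pics/a4.png',np.hstack([cv2.resize(im2[180:300,280:400],(400,400)),cv2.resize(im[150:270,270:390],(400,400))])[:,:,::-1])"
```

```text
time_s: 11.28
tcp_pos: [0.5283, -0.0148, 0.1125]
orientation: [2.528, 1.853, -0.012]
force: [-2.0, -6.2, 2.6]
gripper_width: 0.0239
time_s: 11.78
tcp_pos: [0.5284, -0.0146, 0.1125]
orientation: [2.528, 1.854, -0.012]
force: [-0.3, 0.7, -0.1]
gripper_width: 0.0459
time_s: 13.02
tcp_pos: [0.5508, -0.1326, 0.2336]
orientation: [2.527, 1.855, -0.012]
force: [-0.2, 0.2, -0.7]
gripper_width: 0.0463
t 13.03 tcp [ 0.5508 -0.1326  0.2336] F [-0.2  0.2 -0.7] w 0.0463 jaw -17.44 xaxis [ 0.3    0.954 -0.01 ] z [-0.002 -0.01  -1.   ] j6 0.08
rows [-0.13  0.03 10.36] turn 0.16
```

View pics/a4.png

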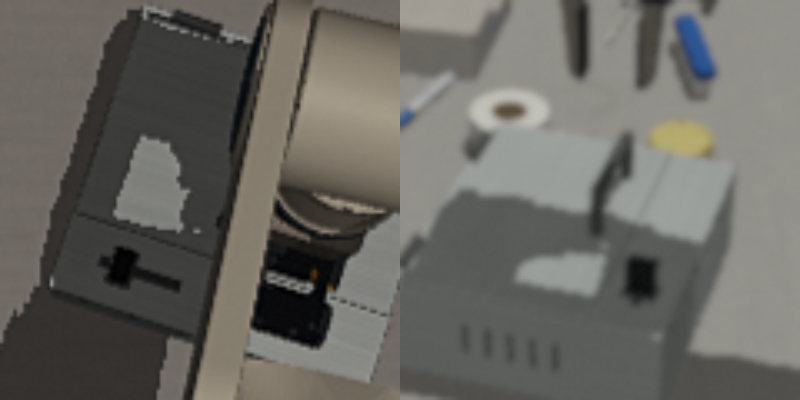

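The knob is now at the left end of its slot and the cover is shut. I take the handle again and start the swing, checking at about 10 degrees.

```bash
python3 -m inch '[[-0.1,0,3,0],[-0.1,0,6,0],[-0.1,0,8.5,0],[-0.1,0,9.7,0],[-0.1,0,10.25,0],[-0.1,0,10.25,0],[-0.1,0,10.25,0]]';  python3 -m inch '[[0,0,0,0],[0,0,0,0],[0,0,0,0],[0,0,0,0],[0,0,0,0],[0,0,0,0]]' 0 40;  python3 -m inch '[[0,0.1,-0.3,0],[0,0.2,-0.6,0],[0,0.33,-0.9,0],[0,0.45,-1.22,0],[0,0.72,-1.8,0],[0,1,-2.4,0],[0,1,-2.4,0]]'
```

```text
time_s: 14.0
tcp_pos: [0.551, -0.1348, 0.1321]
orientation: [2.526, 1.855, -0.011]
force: [0.6, 0.7, 1.3]
gripper_width: 0.046
time_s: 14.75
tcp_pos: [0.5506, -0.1346, 0.1321]
orientation: [2.526, 1.855, -0.011]
force: [-3.1, 0.9, 4.5]
gripper_width: 0.0108
time_s: 15.62
tcp_pos: [0.56, -0.1376, 0.1568]
orientation: [2.526, 1.855, -0.012]
force: [-3.9, -2.4, -3.6]
gripper_width: 0.0108
```

```bash
python3 -m inch '[[0,0.32,-0.57,0],[0,0.65,-1.12,0],[0,1.02,-1.66,0],[0,1.4,-2.19,0],[0,1.8,-2.7,0],[0,2.23,-3.18,0],[0,2.23,-3.18,0]]';  python3 -c "
from h import *;need((.5504,-.135,.130),-17.6)
from workcell import r
im=r.capture('side')['pixels']
cv2.imwrite('pics/a5.png',cv2.resize(im[110:270,250:410],(480,480))[:,:,::-1])"
```

```text
time_s: 16.5
tcp_pos: [0.5808, -0.1443, 0.1895]
orientation: [2.527, 1.855, -0.015]
force: [-8.0, -1.7, -0.2]
gripper_width: 0.0108
t 16.5 tcp [ 0.5808 -0.1443  0.1895] F [-8.  -1.7 -0.2] w 0.0108 jaw -17.42 xaxis [ 0.299  0.954 -0.011] z [-0.004 -0.011 -1.   ] j6 0.07
rows [ 0.04 -3.18  5.95] turn 0.18
```

View pics/a5.png

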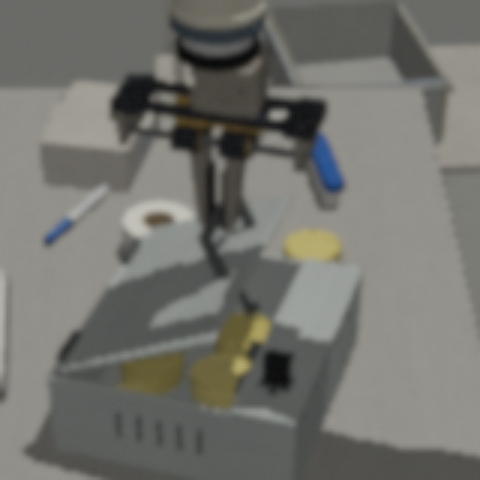

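The cover is swinging freely at about 25 degrees, with tins visible inside. I continue.

```bash
python3 -m inch '[[0,0.43,-0.46,0],[0,0.9,-0.92,0],[0,1.4,-1.34,0],[0,1.88,-1.75,0],[0,1.88,-1.75,0]]'
```

```text
time_s: 17.18
tcp_pos: [0.5989, -0.1501, 0.208]
orientation: [2.527, 1.855, -0.016]
force: [-7.8, -1.4, 0.8]
gripper_width: 0.0108
```

```bash
python3 -m inch '[[0,0.5,-0.38,0],[0,1.05,-0.72,0],[0,1.65,-1.05,0],[0,2.2,-1.33,0],[0,2.2,-1.33,0],[0,2.2,-1.33,0]]' - 45;  python3 -c "
from h import *;need((.5504,-.135,.130),-17.6)
from workcell import r
s=r.get_state(); a=(np.array(s['tcp_pos'])-[.5506,-.1346,.1321]); dx=a[0]*.954-a[1]*.3
print('angle',np.degrees(np.arctan2(45,-142)-np.arctan2(45+a[2]*1e3,-142+dx*1e3)),'radius',np.hypot(-142+dx*1e3,45+a[2]*1e3),'vs 149')
im=r.capture('side')['pixels'];im2=r.capture('top')['pixels']
cv2.imwrite('pics/a6.png',np.hstack([cv2.resize(im2[130:310,130:490],(400,200)),cv2.resize(im[110:270,250:410],(400,200))])[:,:,::-1]); cv2.imwrite('pics/a7.png',np.vstack([im2[100:340,120:520],cv2.resize(im[110:270,250:410],(400,350))[:345]])[:,:,::-1])"
```

```text
time_s: 17.92
tcp_pos: [0.6201, -0.157, 0.2232]
orientation: [2.526, 1.855, -0.016]
force: [-8.7, -2.7, 6.6]
gripper_width: 0.0108
t 17.93 tcp [ 0.6201 -0.157   0.2232] F [-8.7 -2.7  6.6] w 0.0108 jaw -17.42 xaxis [ 0.299  0.954 -0.013] z [-0.004 -0.012 -1.   ] j6 0.07
rows [ 0.13 -7.31  9.32] turn 0.18
angle 45.53372285510816 radius 152.6166281516797 vs 149
```

View pics/a7.png

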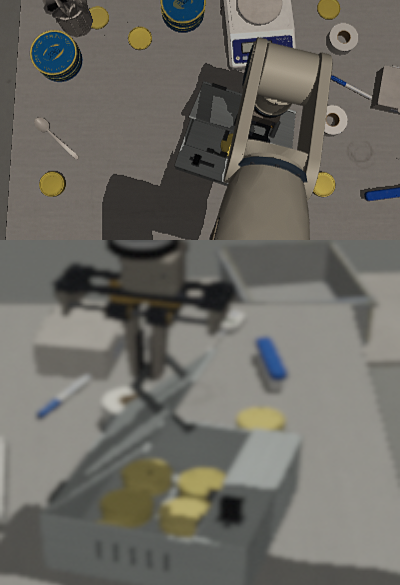

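The cover stands at about 45 degrees with the bar in the fingers, and the loose items look where they were. I hold for a second to confirm it's stable.

```bash
python3 -m inch '[[0,0,0,0],[0,0,0,0],[0,0,0,0],[0,0,0,0],[0,0,0,0],[0,0,0,0],[0,0,0,0],[0,0,0,0]]'; python3 - <<'E'
from h import *
from workcell import r
a=np.load("top0.npz")["pixels"].astype(int); b=r.capture("top")["pixels"].astype(int); s=r.capture("side")["pixels"].astype(int); s0=np.load("side0.npz")["pixels"].astype(int)
y=lambda im:((im[...,0]>140)&(im[...,0]-im[...,2]>70))
for n,A,B,w in(("tin_a top",a,b,(265,300,155,190)),("tin_b top",a,b,(265,300,430,460)),("tin_a side",s0,s,(360,395,355,392))):
    print(n,[np.argwhere(y(i)[w[0]:w[1],w[2]:w[3]]).mean(0).round(2) for i in(A,B)])
print("spoon diff",abs(a-b)[215:260,150:200].mean(),"roll diff",abs(a-b)[203:238,438:470].mean())
E
```

```text
time_s: 19.02
tcp_pos: [0.62, -0.157, 0.2234]
orientation: [2.526, 1.855, -0.016]
force: [-4.7, -2.7, -0.3]
gripper_width: 0.0105
tin_a top [array([18.28, 16.29]), array([18.15, 16.17])]
tin_b top [array([18.7 , 12.78]), array([19.33, 14.19])]
tin_a side [array([14.8 , 18.48]), array([14.82, 18.52])]
spoon diff 1.785925925925926 roll diff 12.828869047619047
```

```bash
python3 -c "
from workcell import r; print(r.sign_off())"
```

```text
the job is handed in; nothing more can be done
None
```

The cover is held open at about 45 degrees by its handle, and I handed the job in about 19 s into the 56 s allowed.

- **Tug:** I pulled the handle before touching the catch. The cover rose about 6 mm and stopped hard at about 32 N, so it was caught, and I let it down.
- **Catch:** I gripped the knob and slid it about 27 mm to its far stop, where resistance rose to about 26 N. The picture afterwards showed it at the other end of its slot.
- **Opening:** I took the handle again and the cover swung up freely. The angle works out to 45.5 degrees from the arm's position.
- **Last checks:** After a one-second hold the pose had not moved and the bar was still gripped (10.5 mm opening, about 5 N at the wrist).
- **Loose things:** Tin_a and the spoon are unmoved in the images. The checks on tin_b (about 1.5 px shift) and the roll (pixel difference 12.8) did not come out clean. The arm and its shadow partly cover both; by eye both look in place, and the arm never went near them.
- **Disagreement:** The handle's distance from the hinge came out 3.6 mm longer than the given geometry. I take it as the bar sliding slightly in the pads or a small error in my estimate of where the case stands.

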